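# Key machine: free the carriage, pull it out to the index and hold it

## Robot

A 7-joint arm with a two-finger parallel gripper is mounted at the origin on the work surface. World frame = base frame: x ahead of the robot, y to its left, z up, the work surface at z = 0. Lengths are in m, angles in degrees, forces in N, time in s.
With the tool pointing down it reaches from about 0.425 to 0.875 m from the base axis. Payload 4.7 kg.
Tool frame: the origin (TCP) lies midway between the tips of the shut fingers; the grasp point (between the pads) lies 19 mm behind it (env.tcp_to_grasp is the distance from the TCP to the grasp point, in m); z points along the fingers, x is the direction in which the jaws open and shut, and the axes are right-handed (so a half turn about z gives the same grasp; the last joint's range is limited). The gripper opens to 87 mm and grips with 3 to 60 N. Pads are 19 mm wide; open, the fingers measure 117 mm over their backs; the gripper's body (75 mm by 190 mm) begins 51 mm behind the grasp point.
Start: joints at [-75.281, 18.392, -4.016, 83.108, 1.295, 78.541, -3.26], TCP at [0.156, 0.631, 0.223] pointing down, gripper open.
Joint ranges: [-163.93, 163.93], [-17.29, 119.83], [-79.2, 71.16], [3.27, 140.29], [-89.18, 269.18], [5.43, 117.66], [-154.24, 154.24]. Speed limits (degrees/s): [147.25, 147.25, 180, 180, 180, 180, 180].

## Interface

Orientations are given as [roll, pitch, yaw] about the fixed x, y, z axes, in that order (R = Rz(yaw) Ry(pitch) Rx(roll)).
In Python, from cell import env, viewer gives the robot as it stands.
- The arm moves only by the shell command python3 -m pendant 'ROWS' [OPENING] [FORCE]. ROWS is JSON, a list of rows, each a list of 6 numbers: the shift along the tool's x, y, z each as a share of 0.1 m, from -1 to 1, then the turn, a rotation vector about the tool's x, y, z each as a share of 90 degrees, from -1 to 1. A call has exactly 8 rows; each row is the pose to reach, as a shift and turn from the pose commanded when the call began, along the tool's axes at that moment; what a row does not reach only later rows make up. A row lasts 1/8 s, in which the tool goes at most 62.5 mm and 10.7 degrees, less where a joint would pass 70% of its speed; a pose out of reach is approached as far as the arm can. A call with a number of a shift or a turn outside -1 to 1 is refused whole. A call with a gripper value outside its range is refused whole. OPENING is the finger opening in mm, from 0 to 87, set as the call begins (- or left out, the last holds). The fingers move at their own pace and stop on an object; FORCE is the grip in N (left out, the last holds). Time passes only in rows, so rows that repeat a pose let the fingers close, or fill a call up. It gives the time, the measured TCP pose, the force and the opening at its end, in the units of the state.
- env.get_obs(): the state, without advancing time (a new reading comes with each control period).
- viewer.read_camera(name): name is "side" or "top" or "wrist"; returns a dict with "frame" (400x640x3 uint8, red, green, blue), "fx", "fy", "cx", "cy" (pixels), "view" (4x4, takes a point from world to camera coordinates); the wrist camera has in their place "hand_eye" (4x4, takes a point from camera to tool coordinates, whose origin is the TCP and whose axes are the tool frame's). Camera axes: x right, y down, z forward; pixel columns grow to the right and rows downward; lengths in m; the calibration is good to about 2 mm. The wrist camera is an equidistant fisheye: a pixel r from the principal point sees the ray r / f radians off the axis. A picture is of the moment at which its call begins: read the wrist's pose just before it. There is no depth.
- env.sign_off(): hands the job in, once; it reports no verdict.
The state is a dict: "time_s": time; "qpos": joint angles; "joint_velocities": joint speeds; "effort": joint torques, N m; "tool_pos": TCP position; "tool_rot": TCP orientation; "force": force on the tool from outside, world axes, zero at the start; "wrist_torque": the same for the moment, N m; "grip_width": finger opening in m.
Only numpy, scipy, OpenCV 4.12 (cv2) and the standard library are available. Lean on these libraries where they do the work, as an engineer would, in place of code of your own. Each camera call takes 0.05 s, during which the arm holds its last target.

## Task

On the key-cutting machine, pull the lock pin at the carriage's side up to its stop and leave it up. Then pull the sprung carriage out by its upright knob until its pointer lines up with the index on the graduated bar, and keep it there: finish while still holding the carriage lined up, because its spring pulls it back if let go. Leave the index where it is set, and do not disturb the things lying around.

Things in the scene. Friction and masses are not known exactly. Their poses are not given: they have to be found in the camera images.
- machine: low black key-cutting machine, casting 300 x 260 x 40 mm, fixed to the table; origin at the centre of its underside; its x axis runs from the front (nearest the robot) to the rear, y to its left, z up. At the rear a grey motor drum, up to 124 mm above the table (x from +76 to +148 mm, y within 75 mm of the middle). The carriage rides on two rods along x in the middle. No part of the machine but the lock pin is more than 131 mm above the table.
- lock_knob (a point): centre of the lock pin's bare aluminium knob (round, upright axis, 24 mm across, 26 mm tall), 125 mm above the table when the pin is down, right of the carriage at machine x = -26, y = -92 mm. The knob's underside stands 10 mm over the steel bracket (30 mm along x, 40 mm along y, top 102 mm above the table); under the knob a 10 mm steel pin. Axes as the machine's.
- lock_pin (a joint): lift of the lock pin in m: 0 down (its tip then stands 1 mm in front of a lug of the carriage and blocks it), 0.020 at its upper stop, where the carriage passes under it. A spring (about 2 N) and a friction collar (5 N) act on it: about 7 N lifts it, and it stays where it is left.
- pull_knob (a point): centre of the carriage's black pull knob (round, upright axis, 22 mm across, 34 mm tall, from 96 to 130 mm above the table, on a 12 mm stem), in the middle of the front part of the carriage. The carriage is a steel block 90 x 120 mm, its top 80 mm above the table; behind the knob two key vises, up to 116 mm above the table, begin 39 mm behind the knob's axis and leave a 40 mm gap between them. Moves with the carriage; axes as the machine's.
- carriage (a joint): travel of the carriage in m towards the machine's front (along machine -x): 0 home, 0.080 at its end stop. A return spring pulls it home with 3 N at 0, plus 1 N for each 10 mm (about 8 N at 50 mm). It can move only when the lock pin is up.
- pointer_tip (a point): tip of the carriage's pointer: a steel blade 4 mm thick that sticks out of the carriage's left side (+y) level with the pull knob, top 80 mm above the table. This point is at the end of the blade on its top face, in the middle of its thickness, and moves with the carriage; axes as the machine's.
- index_tip (a point): tip of the index: a steel slide with an upright blade 4 mm thick, set by stiff friction on the aluminium graduated bar along the machine's left side, 30 to 56 mm in front of the pointer's home place. This point is at the blade's inner end on its top face, 80 mm above the table; when lined up the pointer tip is beside it (2 mm gap along y, same machine x). Axes as the machine's.
- blank_a: bystander: brass key blank, 56 x 26 x 4 mm, lying on the machine's casting at its right front
- blank_b: bystander: brass key blank, 56 x 26 x 4 mm, on the table left of the machine
- padlock: bystander: brass padlock lying flat, 50 mm wide, 22 mm high
- lock_barrel: bystander: brass lock barrel, 62 mm long, 31 mm high, on the table right of the machine
- brush: bystander: small brush lying on the table
- screwdriver: bystander: screwdriver lying on the table
- oil_bottle: bystander: white bottle, 44 mm across, 110 mm high
- blank_tray: bystander: open grey tray 140 x 90 x 30 mm

How it is judged (in metres and radians):
On the way, in this order (a step that is already met when the one before it is completed fails the run):
1. the lock pin is pulled up to its stop, the carriage still near home (value of joint lock_pin above 0.0175 m and value of joint carriage below 0.01 m), for 0.2 s.
2. the carriage is held with its pointer at the index (x of pointer_tip in the frame of index_tip between -0.004 and 0.004 m and contact force between the fingers and carriage above 3 N), for 0.3 s.
At the end, for the whole second after the job is handed in: the pointer stands within 4 mm of the index along the bar, at rest, held there by the robot's fingers (contact force on the carriage over 3 N); the lock pin is still up (over 16.5 of its 20 mm) and the index within 3 mm of where it was (all of step 2 and value of joint lock_pin above 0.0165 m and velocity of joint carriage between -0.01 and 0.01 m/s and distance of index_tip from where it was at the start of the episode below 0.003 m); the arm keeps its last pose, push and grip.
It fails at once if the index is pushed along (over 3 mm) (distance of index_tip from where it was at the start of the episode above 0.003 m).
It fails at once if a thing lying around is moved by more than 30 mm (distance of any of blank_a, blank_b, padlock, lock_barrel, brush, screwdriver, oil_bottle, blank_tray from where it was at the start of the episode above 0.03 m).
It also fails if it takes over 48 s, if anything falls off the work surface, if the arm or the gripper's body presses on something with over 40 N, if the wrist force passes 120 N, or if a joint passes its speed limit or range.

## Working session

There is one attempt and no reset: what is moved stays moved. The work goes in short steps, Python scripts to look and compute and a shell command to move; the robot and the scene stay as the last step left them, time stands still between calls to the robot, and variables do not carry over. Pictures are saved under pics/ and viewed, and the job is handed in when it is done.

```bash
ls; mkdir -p pics; python3 - <<'E'
from cell import env, viewer
import cv2,numpy as np
print(env.get_obs(), env.tcp_to_grasp)
for n in ["side","top","wrist"]:
    c=viewer.read_camera(n)
    cv2.imwrite(f"pics/{n}0.png",cv2.cvtColor(c["frame"],cv2.COLOR_RGB2BGR))
    print(n,{k:(np.round(v,4).tolist() if k!="frame" else 0) for k,v in c.items()})
E
```

```text
pics
{'time_s': 0.0, 'qpos': array([-75.28135693,  18.43981543,  -4.01494287,  83.17363203,
         1.29388534,  78.53862638,  -3.26044807]), 'joint_velocities': array([ 0.11129083, -0.05940153,  0.03621373, -0.04092501,  0.01424282,
       -0.11404361, -0.01215543]), 'effort': array([-1.00801510e-03, -4.91284096e+01, -4.04420765e-01, -3.12529814e+01,
       -6.38362113e-02,  4.38884867e-02,  1.79892204e-04]), 'tool_pos': array([0.15618724, 0.63040913, 0.22146396]), 'tool_rot': array([1.79995340e+02, 1.06900445e-01, 7.60898450e+01]), 'force': array([-0.15965686,  0.56806   ,  0.54516968]), 'wrist_torque': array([-0.00389407,  0.01815908,  0.03081744]), 'grip_width': 0.0873470228386639} 0.0187
side {'frame': 0, 'fx': 391.6999, 'fy': 391.6999, 'cx': 316.4666, 'cy': 201.4729, 'view': [[0.9154, -0.4021, -0.0189, -0.4585], [-0.3204, -0.6994, -0.6389, 0.2602], [0.2436, 0.5909, -0.7691, 1.0243], [0.0, 0.0, 0.0, 1.0]]}
top {'frame': 0, 'fx': 519.7458, 'fy': 519.7458, 'cx': 317.1061, 'cy': 195.9169, 'view': [[0.0091, -1.0, -0.0017, 0.0532], [-0.991, -0.0088, -0.1334, 0.5585], [0.1334, 0.0029, -0.9911, 1.8214], [0.0, 0.0, 0.0, 1.0]]}
wrist {'frame': 0, 'fx': 309.7069, 'fy': 309.7069, 'cx': 316.9454, 'cy': 202.6653, 'hand_eye': [[1.0, -0.001, 0.0005, -0.0009], [0.0008, 0.9526, 0.3044, -0.0838], [-0.0008, -0.3044, 0.9526, -0.1621], [0.0, 0.0, 0.0, 1.0]]}
```

View pics/side0.png

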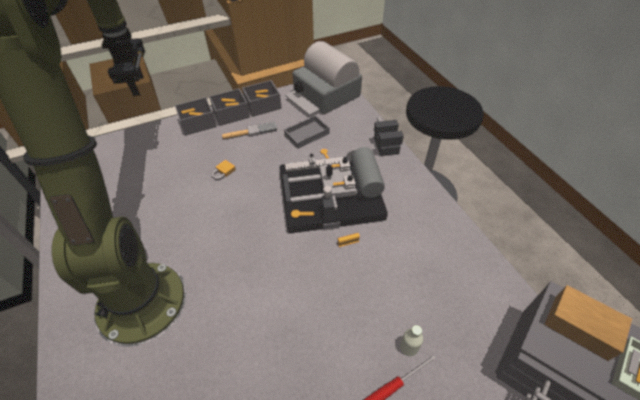

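View pics/top0.png

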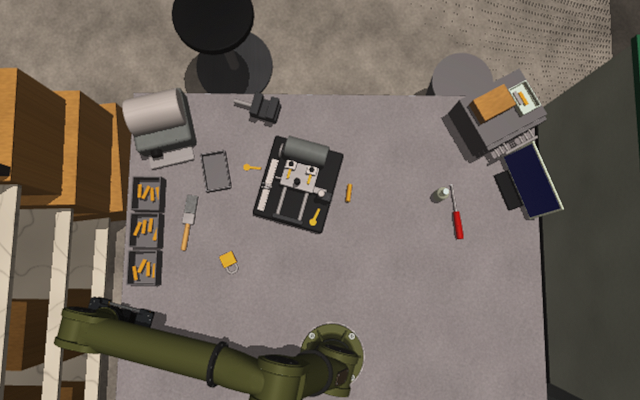

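View pics/wrist0.png

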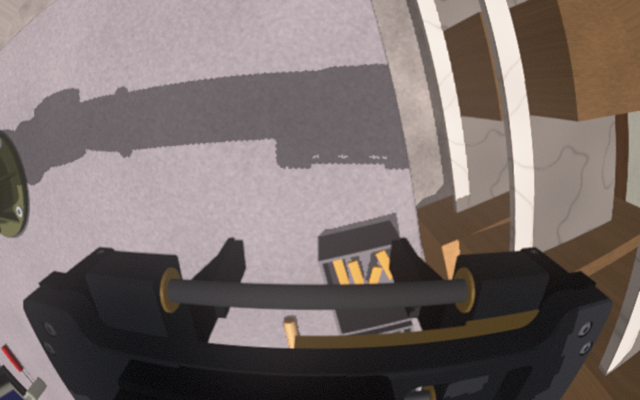

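The side and top views show the machine at about (298,184) in the top view and (330,190) in the side view. I'll zoom in on both.

```bash
python3 - <<'E'
import cv2
t=cv2.imread("pics/top0.png")[130:240,245:355]; cv2.imwrite("pics/topz.png",cv2.resize(t,None,fx=5,fy=5,interpolation=cv2.INTER_CUBIC))
t=cv2.imread("pics/side0.png")[140:240,270:395]; cv2.imwrite("pics/sidez.png",cv2.resize(t,None,fx=6,fy=6,interpolation=cv2.INTER_CUBIC))
E
```

```text
(no output)
```

View pics/topz.png

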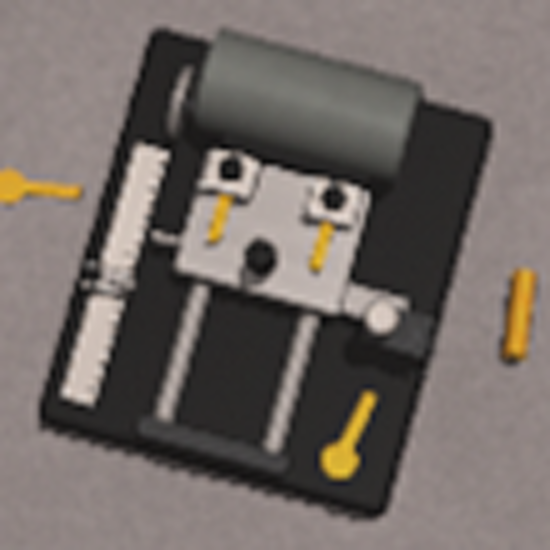

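View pics/sidez.png

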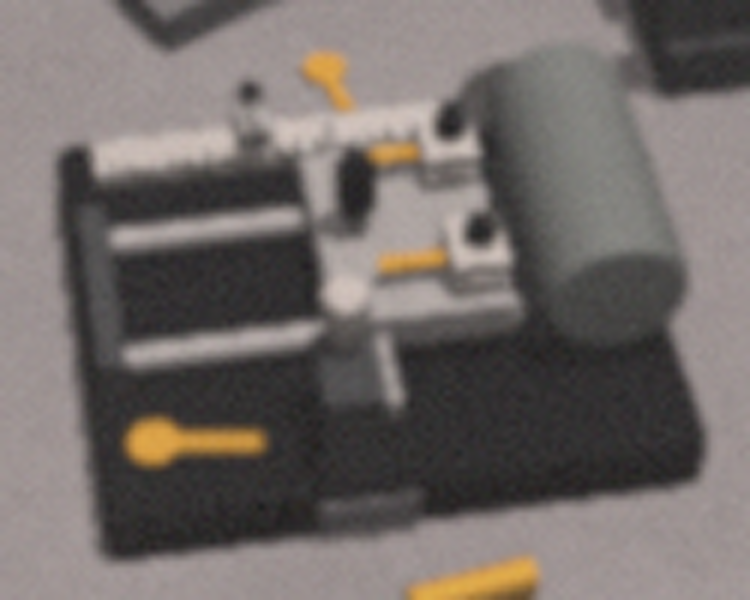

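Top zoom: lock knob at (382,316), pull knob (260,255), pointer tip (155,237), index blade about (105,278). Side zoom: lock knob top (347,290), pull knob (357,165). I'll triangulate from these.

```bash
cat > h.py <<'E'
import numpy as np,cv2
from scipy.spatial.transform import Rotation as R
from cell import env,viewer
def ray(c,px):
    V=c["view"]; d=np.array([(px[0]-c["cx"])/c["fx"],(px[1]-c["cy"])/c["fy"],1.])
    Rm=V[:3,:3]; return -Rm.T@V[:3,3], Rm.T@d/np.linalg.norm(d)
def wcam(obs,c):
    T=np.eye(4);T[:3,:3]=R.from_euler('xyz',obs["tool_rot"],degrees=True).as_matrix();T[:3,3]=obs["tool_pos"]
    return T@c["hand_eye"]
def wray(obs,c,px):
    M=wcam(obs,c); u=np.array([px[0]-c["cx"],px[1]-c["cy"]]); r=np.hypot(*u); th=r/c["fx"]
    d=np.array([*(u/max(r,1e-9)*np.sin(th)),np.cos(th)])
    return M[:3,3],M[:3,:3]@d
def wproj(obs,c,p):
    M=wcam(obs,c); q=M[:3,:3].T@(np.array(p)-M[:3,3]); th=np.arctan2(np.hypot(q[0],q[1]),q[2])
    return np.array([c["cx"],c["cy"]])+c["fx"]*th*q[:2]/np.hypot(q[0],q[1])
def plane(r,z): o,d=r; return o+d*(z-o[2])/d[2]
def tri(*rs):
    A=np.zeros((3,3));b=np.zeros(3)
    for o,d in rs: P=np.eye(3)-np.outer(d,d);A+=P;b+=P@o
    p=np.linalg.solve(A,b); return p,[np.linalg.norm((np.eye(3)-np.outer(d,d))@(p-o)) for o,d in rs]
E
python3 - <<'E'
from h import *
t=viewer.read_camera("top");s=viewer.read_camera("side")
T=lambda u,v:ray(t,(245+(u+.5)/5-.5,130+(v+.5)/5-.5))
S=lambda u,v:ray(s,(270+(u+.5)/6-.5,140+(v+.5)/6-.5))
print("lock",tri(T(382,316),S(347,292)))
print("pull",tri(T(260,255),S(357,165)))
# casting corners top z=.04
for uv in [(157,30),(490,122),(382,515),(45,420)]: print(plane(T(*uv),.04))
print("lock@.138",plane(T(382,316),.138),"pull@.13",plane(T(260,255),.125))
print("ptr",plane(T(155,237),.08),"idx",plane(T(110,280),.08), plane(T(84,275),.08))
E
```

```text
lock (array([0.55587468, 0.04469681, 0.13652548]), [np.float64(0.0004278721619616916), np.float64(0.00042787216196182035)])
pull (array([0.59943703, 0.12837118, 0.12398116]), [np.float64(0.0008097715534084348), np.float64(0.0008097715534084198)])
[0.77721017 0.20934598 0.04      ]
[ 0.7111984  -0.03247343  0.04      ]
[0.42685847 0.04322327 0.04      ]
[0.49224331 0.28343303 0.04      ]
lock@.138 [0.55525155 0.0448212  0.138     ] pull@.13 [0.59848334 0.12855409 0.125     ]
ptr [0.61803859 0.20442537 0.08      ] idx [0.58721103 0.23536106 0.08      ] [0.59059604 0.25366676 0.08      ]
```

Both triangulations close to within 1 mm. Machine yaw is about -14.6°, and the lock knob is at (0.556, 0.045), with its top at about 0.137 m. Next I move towards the machine while turning the jaws along machine x.

```bash
python3 -m pendant '[[-0.1,0.1,-0.05,0,0,0.1],[-0.22,0.22,-0.1,0,0,0.21],[-0.36,0.36,-0.15,0,0,0.32],[-0.5,0.5,-0.2,0,0,0.43],[-0.64,0.64,-0.25,0,0,0.54],[-0.78,0.78,-0.3,0,0,0.65],[-0.9,0.9,-0.3,0,0,0.76],[-1,1,-0.3,0,0,0.87]]' 87 40
```

```text
time_s: 1.25
tool_pos: [0.2298, 0.5092, 0.2527]
tool_rot: [-180.0, -0.0, -2.6]
force: [0.3, -0.6, 0.1]
grip_width: 0.0869
```

```bash
for i in 1; do python3 -m pendant '[[0.1,0.13,0,0,0,0.02],[0.2,0.26,0,0,0,0.04],[0.3,0.39,0,0,0,0.06],[0.4,0.52,0,0,0,0.08],[0.5,0.65,0,0,0,0.1],[0.6,0.78,0,0,0,0.12],[0.7,0.91,0,0,0,0.137],[0.76,1,0,0,0,0.137]]'; done
python3 -m pendant '[[0.07,0.13,0,0,0,0],[0.14,0.26,0,0,0,0],[0.21,0.39,0,0,0,0],[0.28,0.52,0,0,0,0],[0.35,0.65,0,0,0,0],[0.43,0.78,0,0,0,0],[0.5,0.9,0,0,0,0],[0.57,1,0,0,0,0]]'
```

```text
time_s: 2.25
tool_pos: [0.3022, 0.4059, 0.2526]
tool_rot: [-180.0, -0.0, -14.6]
force: [0.1, 0.5, 0.8]
grip_width: 0.0872
time_s: 3.25
tool_pos: [0.3318, 0.295, 0.2526]
tool_rot: [-180.0, -0.0, -14.6]
force: [0.6, -0.5, 0.0]
grip_width: 0.0867
```

```bash
python3 -m pendant '[[0.13,0.08,0,0,0,0],[0.26,0.16,0,0,0,0],[0.39,0.24,0,0,0,0],[0.52,0.32,0,0,0,0],[0.65,0.4,0,0,0,0],[0.78,0.48,0,0,0,0],[0.9,0.55,0,0,0,0],[1,0.6,0,0,0,0]]'
python3 -m pendant '[[0.13,0.08,0,0,0,0],[0.26,0.16,0,0,0,0],[0.39,0.24,0,0,0,0],[0.52,0.32,0,0,0,0],[0.65,0.4,0,0,0,0],[0.78,0.48,0,0,0,0],[0.9,0.55,0,0,0,0],[1,0.6,0,0,0,0]]'
python3 -m pendant '[[0.12,0.09,0,0,0,0],[0.25,0.19,0,0,0,0],[0.37,0.28,0,0,0,0],[0.5,0.38,0,0,0,0],[0.62,0.47,0,0,0,0],[0.72,0.56,0,0,0,0],[0.78,0.6,0,0,0,0],[0.78,0.6,0,0,0,0]]' 50
python3 - <<'E'
from h import *
o=env.get_obs();c=viewer.read_camera("wrist");np.savez("w1.npz",tool_pos=o["tool_pos"],tool_rot=o["tool_rot"])
print(o["tool_pos"],o["tool_rot"])
cv2.imwrite("pics/w1.png",c["frame"][:,:,::-1])
E
```

```text
time_s: 4.25
tool_pos: [0.4139, 0.212, 0.2526]
tool_rot: [-180.0, -0.0, -14.6]
force: [-0.3, -0.4, 0.5]
grip_width: 0.087
time_s: 5.25
tool_pos: [0.4956, 0.1288, 0.2526]
tool_rot: [180.0, -0.0, -14.6]
force: [0.2, 0.2, -0.2]
grip_width: 0.0872
time_s: 6.25
tool_pos: [0.5556, 0.0514, 0.2525]
tool_rot: [180.0, 0.0, -14.6]
force: [0.4, -0.9, 0.2]
grip_width: 0.0499
[0.55557966 0.0514425  0.25249636] [ 1.79989964e+02  2.87623775e-03 -1.45870250e+01]
```

View pics/w1.png

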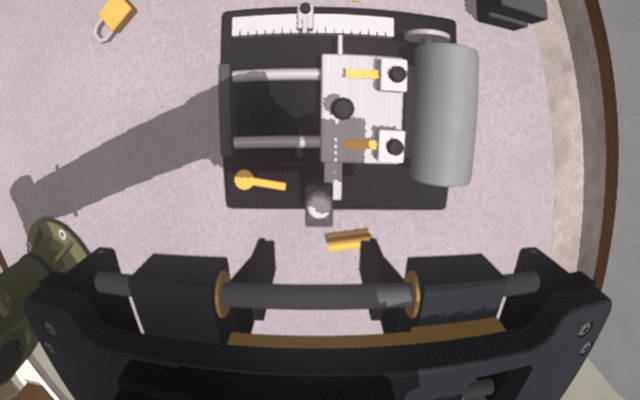

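The wrist view shows the whole machine: lock knob at (318,203), pull knob (343,107), pointer (340,45), index (305,15). I'll zoom in to measure.

```bash
python3 - <<'E'
import cv2
i=cv2.imread("pics/w1.png")
cv2.imwrite("pics/w1a.png",cv2.resize(i[0:75,215:365],None,fx=5,fy=5,interpolation=cv2.INTER_CUBIC))
cv2.imwrite("pics/w1b.png",cv2.resize(i[85:235,270:420],None,fx=4,fy=4,interpolation=cv2.INTER_CUBIC))
E
```

```text
(no output)
```

View pics/w1a.png

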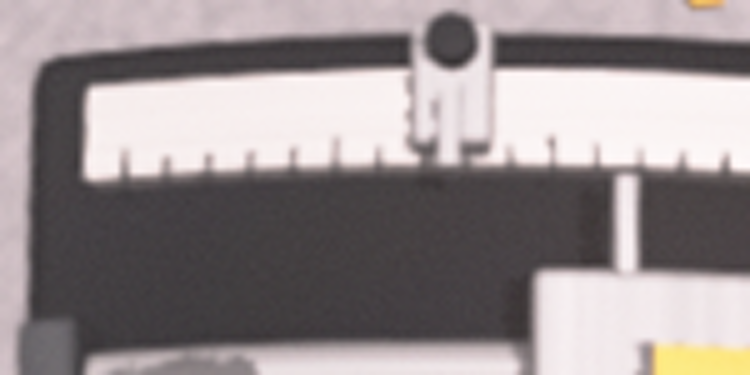

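View pics/w1b.png

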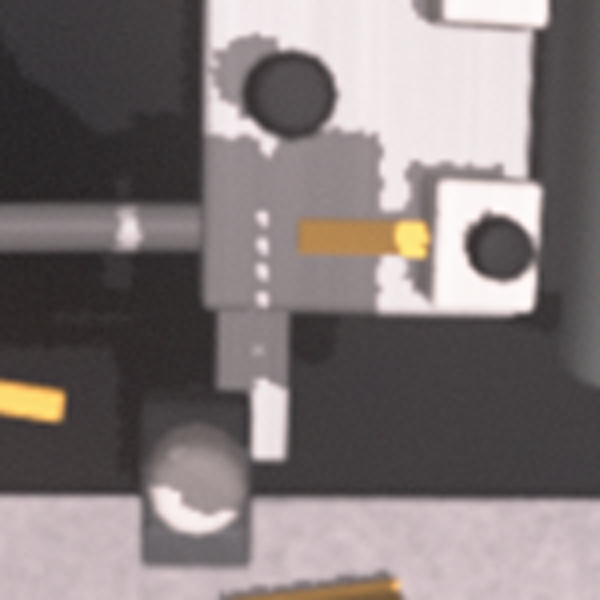

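```bash
python3 - <<'E'
from h import *
o=dict(np.load("w1.npz"));w=viewer.read_camera("wrist");t=viewer.read_camera("top");s=viewer.read_camera("side")
A=lambda u,v:wray(o,w,(215+(u+.5)/5-.5,(v+.5)/5-.5))
B=lambda u,v:wray(o,w,(270+(u+.5)/4-.5,85+(v+.5)/4-.5))
T=lambda u,v:ray(t,(245+(u+.5)/5-.5,130+(v+.5)/5-.5))
S=lambda u,v:ray(s,(270+(u+.5)/6-.5,140+(v+.5)/6-.5))
print("lock",tri(B(198,476),S(347,292)),tri(B(198,476),S(347,292),T(382,316)), plane(B(198,476),.137))
print("pull",tri(B(290,95),S(357,165)),tri(B(290,95),S(357,165),T(260,255)),plane(B(290,95),.130))
p=plane(A(626,176),.08);i=plane(A(450,163),.08);print(p,i)
print("ptr",tri(A(626,176),T(155,237)))
a=plane(A(95,350),.04)
# rail/bar direction: bar front edge
b0=plane(A(85,182),.08);b1=plane(A(745,174),.08)
yaw=np.degrees(np.arctan2(*(b1-b0)[[1,0]]));print("bar yaw",yaw)
for y in(-14.6,yaw):
  m=np.array([np.cos(np.radians(y)),np.sin(np.radians(y)),0]);n=np.array([-m[1],m[0],0]);print("travel",(p-i)@m,(p-i)@n,"ptr-pull",(p-plane(B(290,95),.13))@m)
E
```

```text
lock (array([0.5563248 , 0.04472104, 0.13641648]), [np.float64(2.0890018381034438e-05), np.float64(2.0890018380905662e-05)]) (array([0.55604587, 0.0447415 , 0.13633892]), [np.float64(0.0002564209989632821), np.float64(0.0003096598154026213), np.float64(0.0005595906936203349)]) [0.55634881 0.04491208 0.137     ]
pull (array([0.59892143, 0.12521117, 0.1273381 ]), [np.float64(8.832192695092128e-05), np.float64(8.832192695098408e-05)]) (array([0.59894691, 0.12670748, 0.12599512]), [np.float64(0.0015666066637966397), np.float64(0.0005281241322604434), np.float64(0.0019094455307648965)]) [0.59880006 0.12524287 0.13      ]
[0.62055734 0.20314947 0.08      ] [0.58519945 0.21521669 0.08      ]
ptr (array([0.62155224, 0.20599274, 0.06506896]), [np.float64(0.000989721015233553), np.float64(0.0009897210152334493)])
bar yaw -15.225753805255275
travel 0.03725793083809686 -0.0027649152241495003 ptr-pull 0.0014168572826042467
travel 0.037285905149715894 -0.002357847259584954 ptr-pull 0.0005335138524971506
```

Pin and pull knob positions agree across views. Travel to the index is about 37.3 mm. Now I descend on the lock knob.

```bash
python3 -m pendant '[[0.01,0.03,0.12,0,0,0],[0.02,0.06,0.25,0,0,0],[0.02,0.06,0.38,0,0,0],[0.02,0.06,0.5,0,0,0],[0.02,0.06,0.64,0,0,0],[0.02,0.06,0.78,0,0,0],[0.02,0.06,0.9,0,0,0],[0.02,0.06,1,0,0,0]]' 50
python3 - <<'E'
from h import *
o=env.get_obs();c=viewer.read_camera("wrist")
print(o["tool_pos"],wproj(o,c,(.556,.0447,.137)),wproj(o,c,o["tool_pos"]))
cv2.imwrite("pics/w2.png",c["frame"][:,:,::-1])
E
```

```text
time_s: 7.45
tool_pos: [0.5557, 0.0455, 0.1517]
tool_rot: [180.0, 0.0, -14.5]
force: [0.0, 0.0, -0.2]
grip_width: 0.05
[0.55571895 0.04552439 0.15168851] [317.1709091  244.52129045] [316.36519187 254.12210149]
```

View pics/w2.png

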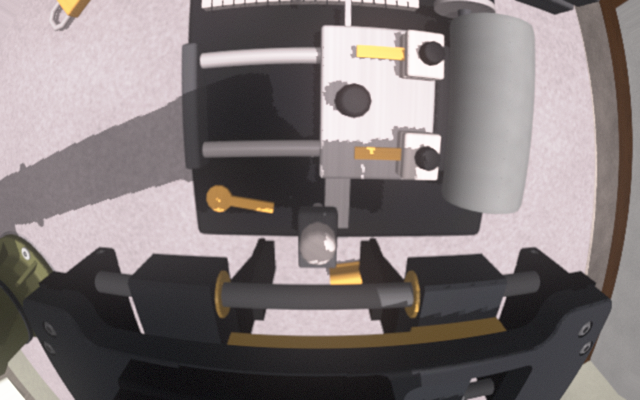

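The knob at (317,243) matches its prediction and sits centred between the fingers. Going down 43 mm, then closing.

```bash
python3 -m pendant '[[0,0.01,0.08,0,0,0],[0,0.01,0.16,0,0,0],[0,0.01,0.24,0,0,0],[0,0.01,0.32,0,0,0],[0,0.01,0.38,0,0,0],[0,0.01,0.43,0,0,0],[0,0.01,0.43,0,0,0],[0,0.01,0.43,0,0,0]]' 50
python3 -m pendant '[[0,0,0,0,0,0],[0,0,0,0,0,0],[0,0,0,0,0,0],[0,0,0,0,0,0],[0,0,0,0,0,0],[0,0,0,0,0,0],[0,0,0,0,0,0],[0,0,0,0,0,0]]' 15 45
```

```text
time_s: 8.5
tool_pos: [0.5558, 0.0446, 0.1098]
tool_rot: [-180.0, -0.0, -14.5]
force: [0.1, -0.2, -0.4]
grip_width: 0.05
time_s: 9.5
tool_pos: [0.5558, 0.0446, 0.1097]
tool_rot: [-180.0, -0.0, -14.5]
force: [1.2, -0.3, -0.8]
grip_width: 0.0223
```

```bash
python3 -m pendant '[[0,0,-0.04,0,0,0],[0,0,-0.08,0,0,0],[0,0,-0.12,0,0,0],[0,0,-0.16,0,0,0],[0,0,-0.19,0,0,0],[0,0,-0.21,0,0,0],[0,0,-0.21,0,0,0],[0,0,-0.21,0,0,0]]'
python3 - <<'E'
from h import *
o=env.get_obs();c=viewer.read_camera("wrist")
print(o["tool_pos"],o["force"],o["grip_width"])
cv2.imwrite("pics/w3.png",c["frame"][:,:,::-1])
cv2.imwrite("pics/s3.png",cv2.resize(viewer.read_camera("side")["frame"][130:240,270:395,::-1],None,fx=5,fy=5))
E
```

```text
time_s: 10.5
tool_pos: [0.5555, 0.0445, 0.1283]
tool_rot: [179.9, -0.0, -14.5]
force: [10.6, -0.4, -21.4]
grip_width: 0.0221
[0.55553256 0.04450239 0.12828143] [ 10.59556755  -0.40481157 -21.3662323 ] 0.022110615385062368
```

View pics/w3.png

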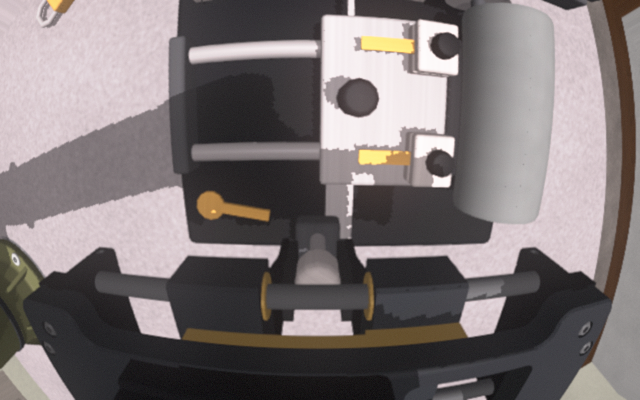

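View pics/s3.png

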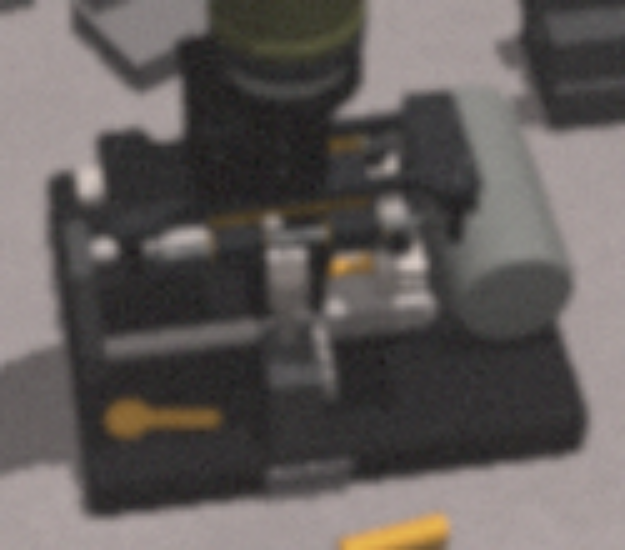

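```bash
python3 -m pendant '[[0,0,-0.01,0,0,0],[0,0,-0.02,0,0,0],[0,0,-0.02,0,0,0],[0,0,-0.02,0,0,0],[0,0,-0.02,0,0,0],[0,0,-0.02,0,0,0],[0,0,-0.02,0,0,0],[0,0,-0.02,0,0,0]]'
```

```text
time_s: 11.6
tool_pos: [0.5554, 0.0445, 0.1287]
tool_rot: [179.9, -0.0, -14.5]
force: [14.8, -0.8, -31.5]
grip_width: 0.0222
```

The force climbs from 21 to 31 N while the tool barely rises, so the pin is at its stop. I'll relax the pull, open and rise.

```bash
python3 -m pendant '[[0,0,0.01,0,0,0],[0,0,0.02,0,0,0],[0,0,0.03,0,0,0],[0,0,0.03,0,0,0],[0,0,0.03,0,0,0],[0,0,0.03,0,0,0],[0,0,0.03,0,0,0],[0,0,0.03,0,0,0]]'
python3 -m pendant '[[0,0,0,0,0,0],[0,0,0,0,0,0],[0,0,0,0,0,0],[0,0,0,0,0,0],[0,0,0,0,0,0],[0,0,0,0,0,0],[0,0,-0.1,0,0,0],[0,0,-0.2,0,0,0]]' 50
python3 -m pendant '[[0,0,-0.1,0,0,0],[0,0,-0.2,0,0,0],[0,0,-0.3,0,0,0],[0,0,-0.4,0,0,0],[0,0,-0.45,0,0,0],[0,0,-0.5,0,0,0],[0,0,-0.5,0,0,0],[0,0,-0.5,0,0,0]]' 50
python3 - <<'E'
from h import *
o=env.get_obs();c=viewer.read_camera("wrist")
print(o["tool_pos"],o["force"],o["grip_width"])
np.savez("w4.npz",tool_pos=o["tool_pos"],tool_rot=o["tool_rot"])
cv2.imwrite("pics/w4.png",c["frame"][:,:,::-1])
cv2.imwrite("pics/s4.png",cv2.resize(viewer.read_camera("side")["frame"][130:240,270:395,::-1],None,fx=5,fy=5))
E
```

```text
time_s: 12.6
tool_pos: [0.5556, 0.0445, 0.128]
tool_rot: [179.9, -0.0, -14.5]
force: [8.6, -0.3, -16.4]
grip_width: 0.0221
time_s: 13.6
tool_pos: [0.5557, 0.0445, 0.1504]
tool_rot: [-180.0, -0.0, -14.5]
force: [0.2, -0.8, 0.3]
grip_width: 0.0502
time_s: 14.6
tool_pos: [0.5554, 0.0446, 0.1993]
tool_rot: [180.0, 0.0, -14.5]
force: [-0.1, 0.1, 0.1]
grip_width: 0.0501
[0.55538005 0.0445762  0.19926995] [-0.12879661  0.0590682   0.08730122] 0.05009358636733873
```

View pics/w4.png

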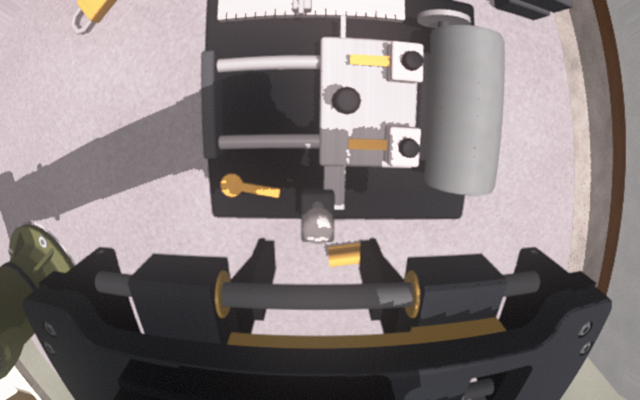

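View pics/s4.png

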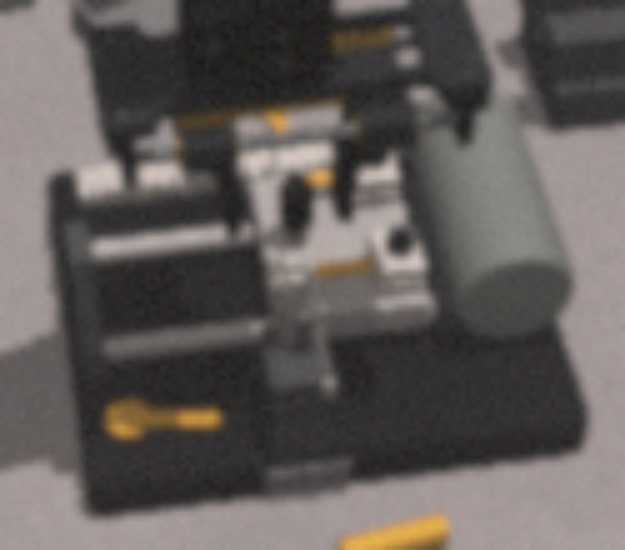

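```bash
python3 - <<'E'
from h import *
o=dict(np.load("w4.npz"));c=viewer.read_camera("wrist")
for z in(.137,.147,.157): print(z,wproj(o,c,(.556,.0447,z)))
i=cv2.imread("pics/w4.png");cv2.imwrite("pics/w4a.png",cv2.resize(i[170:260,270:390],None,fx=6,fy=6,interpolation=cv2.INTER_CUBIC))
s=cv2.imread("pics/s4.png");cv2.imwrite("pics/s4a.png",cv2.resize(s[200:420,200:400],None,fx=3,fy=3))
S=viewer.read_camera("side")
for z in(.137,.147,.157):
  q=S["view"]@[.556,.0447,z,1];print(S["fx"]*q[0]/q[2]+S["cx"],S["fy"]*q[1]/q[2]+S["cy"])
E
```

```text
0.137 [317.27117788 216.86828784]
0.147 [317.27961187 221.54410652]
0.157 [317.28870728 226.61521474]
327.30589607720094 188.1518597413882
327.31448652995954 185.72454897144576
327.32320100290553 183.2621951665349
```

View pics/w4a.png

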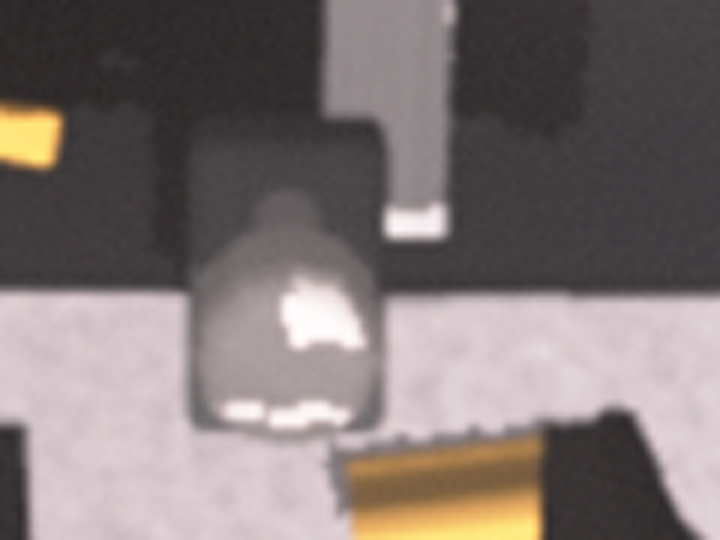

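View pics/s4a.png

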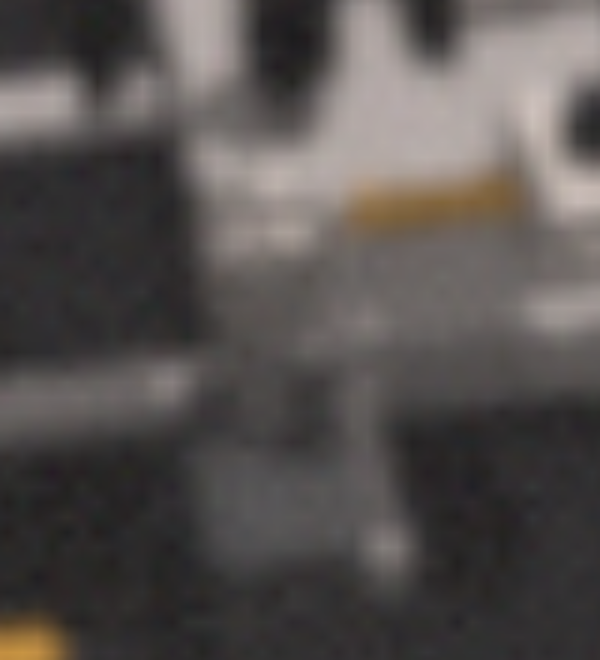

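The lock knob's top disc, centred at v≈227, matches the prediction for z=0.157 (226.6), so the pin is up. Next, move over the pull knob.

```bash
python3 -m pendant '[[0.03,-0.12,0,0,0,0],[0.06,-0.26,0,0,0,0],[0.1,-0.4,0,0,0,0],[0.13,-0.54,0,0,0,0],[0.17,-0.68,0,0,0,0],[0.2,-0.8,0.05,0,0,0],[0.22,-0.89,0.15,0,0,0],[0.22,-0.89,0.25,0,0,0]]' 38
python3 - <<'E'
from h import *
o=env.get_obs();c=viewer.read_camera("wrist")
print(o["tool_pos"],wproj(o,c,(.5989,.1254,.130)))
cv2.imwrite("pics/w5.png",c["frame"][:,:,::-1])
E
```

```text
time_s: 15.8
tool_pos: [0.599, 0.1259, 0.1733]
tool_rot: [180.0, 0.0, -14.5]
force: [0.5, -1.2, 0.6]
grip_width: 0.038
[0.59904043 0.12589774 0.17333581] [316.49653495 227.05904778]
```

View pics/w5.png

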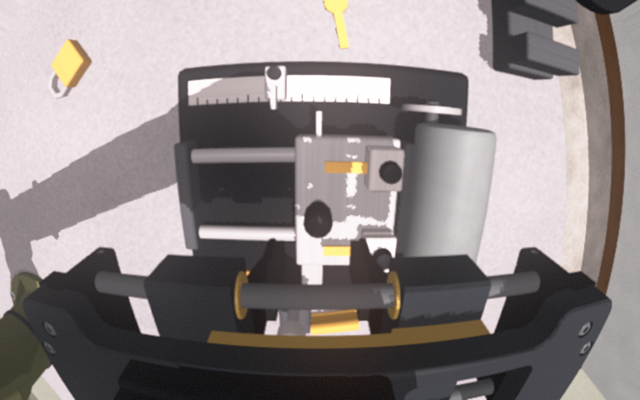

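```bash
python3 - <<'E'
from h import *
i=cv2.imread("pics/w5.png");cv2.imwrite("pics/w5a.png",cv2.resize(i[185:265,270:370],None,fx=7,fy=7,interpolation=cv2.INTER_CUBIC))
cv2.imwrite("pics/w5b.png",cv2.resize(i[60:145,240:340],None,fx=7,fy=7,interpolation=cv2.INTER_CUBIC))
E
```

```text
(no output)
```

View pics/w5a.png

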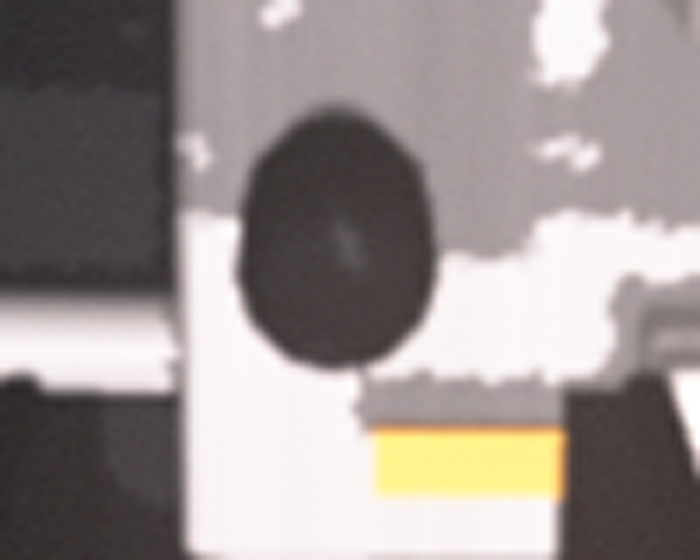

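View pics/w5b.png

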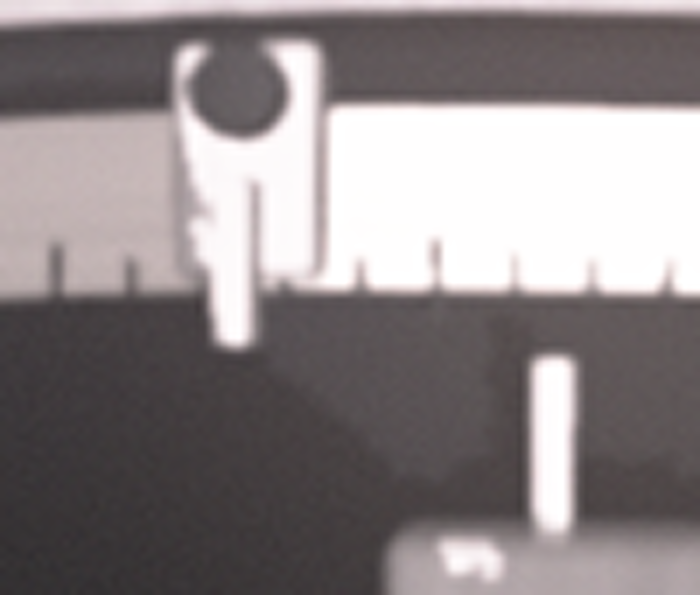

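```bash
python3 - <<'E'
from h import *
o=env.get_obs();w=viewer.read_camera("wrist")
print(plane(wray(o,w,(318.2,223.6)),.13),plane(wray(o,w,(318.2,223.6)),.127))
B=lambda u,v:wray(o,w,(240+(u+.5)/7-.5,60+(v+.5)/7-.5))
p=plane(B(553,357),.08);i=plane(B(234,348),.08);print(p,i)
for y in(-14.6,-15.2):
  m=np.array([np.cos(np.radians(y)),np.sin(np.radians(y)),0]);n=np.array([-m[1],m[0],0]);print("travel",(p-i)@m,(p-i)@n)
# line of carriage rail/ bar
b0=plane(B(0,298),.08);b1=plane(B(699,292),.08);print(np.degrees(np.arctan2(*(b1-b0)[[1,0]])))
E
```

```text
[0.5997612  0.12720434 0.13      ] [0.59946621 0.12604936 0.127     ]
[0.61958772 0.20225081 0.08      ] [0.58414517 0.2130829  0.08      ]
travel 0.0370285120487245 -0.001548327275322954
travel 0.0370426955008832 -0.001160487795236003
-15.196277290428316
```

The two views give a consistent travel of 37.0 to 37.3 mm, with the knob within about 1 mm of the tool axis. I'll descend 74 mm and grip.

```bash
python3 -m pendant '[[0,-0.01,0.12,0,0,0],[0,-0.01,0.25,0,0,0],[0,-0.01,0.38,0,0,0],[0,-0.01,0.5,0,0,0],[0,-0.01,0.6,0,0,0],[0,-0.01,0.7,0,0,0],[0,-0.01,0.74,0,0,0],[0,-0.01,0.74,0,0,0]]' 38
python3 -m pendant '[[0,0,0,0,0,0],[0,0,0,0,0,0],[0,0,0,0,0,0],[0,0,0,0,0,0],[0,0,0,0,0,0],[0,0,0,0,0,0],[0,0,0,0,0,0],[0,0,0,0,0,0]]' 12 40
```

```text
time_s: 16.9
tool_pos: [0.5994, 0.1261, 0.1004]
tool_rot: [180.0, 0.0, -14.5]
force: [-0.5, -0.1, 0.6]
grip_width: 0.038
time_s: 17.9
tool_pos: [0.5997, 0.1262, 0.101]
tool_rot: [-180.0, -0.0, -14.5]
force: [-0.3, -1.0, 5.0]
grip_width: 0.021
```

```bash
python3 -m pendant '[[-0.05,0,0,0,0,0],[-0.1,0,0,0,0,0],[-0.16,0,0,0,0,0],[-0.22,0,0,0,0,0],[-0.28,0,0,0,0,0],[-0.33,0,0,0,0,0],[-0.37,0,0,0,0,0],[-0.37,0,0,0,0,0]]'
python3 - <<'E'
from h import *
o=env.get_obs();c=viewer.read_camera("wrist")
print(o["tool_pos"],o["force"],o["grip_width"])
d=o["tool_pos"]-[.5997,.1262,.101];print(np.hypot(d[0],d[1]))
np.savez("w6.npz",tool_pos=o["tool_pos"],tool_rot=o["tool_rot"])
i=c["frame"][:,:,::-1];cv2.imwrite("pics/w6.png",i)
t=viewer.read_camera("top")["frame"][130:240,245:355,::-1];cv2.imwrite("pics/t6.png",cv2.resize(t,None,fx=5,fy=5))
E
```

```text
time_s: 18.9
tool_pos: [0.5647, 0.1357, 0.1009]
tool_rot: [-179.9, -0.2, -14.5]
force: [6.5, -0.4, 1.7]
grip_width: 0.0212
[0.56469285 0.13570046 0.10094872] [ 6.54206352 -0.3551058   1.6951206 ] 0.021170817137138746
0.03627339689812489
```

View pics/w6.png

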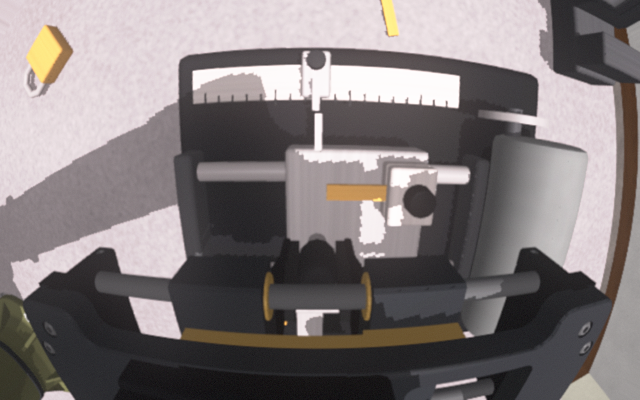

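The carriage moved, and its pointer at (318,115) now sits next to the index blade at (316,108). Measuring the leftover offset next.

```bash
python3 - <<'E'
import cv2
i=cv2.imread("pics/w6.png");cv2.imwrite("pics/w6a.png",cv2.resize(i[85:160,280:355],None,fx=8,fy=8,interpolation=cv2.INTER_CUBIC))
E
```

```text
(no output)
```

View pics/w6a.png

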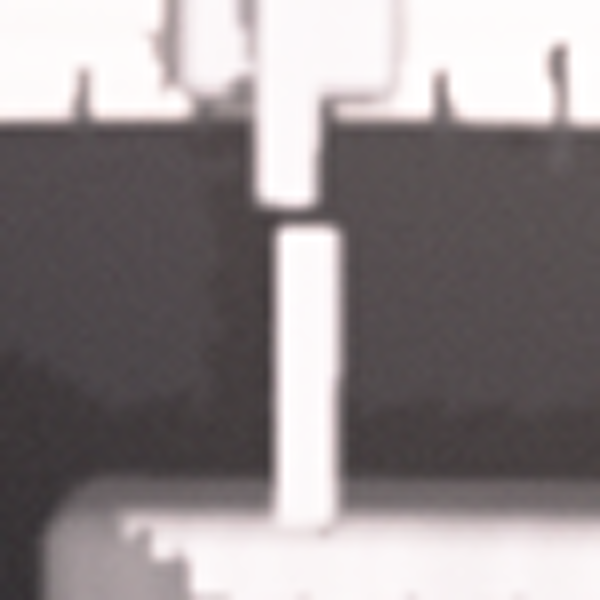

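The blades are 64 px wide (4 mm) in this crop and their centres are 20 px apart, so about 1.3 mm of pull remains.

```bash
python3 -m pendant '[[-0.007,0,0,0,0,0],[-0.013,0,0,0,0,0],[-0.013,0,0,0,0,0],[-0.013,0,0,0,0,0],[-0.013,0,0,0,0,0],[-0.013,0,0,0,0,0],[-0.013,0,0,0,0,0],[-0.013,0,0,0,0,0]]'
python3 - <<'E'
from h import *
o=env.get_obs();c=viewer.read_camera("wrist")
print(o["tool_pos"],o["force"],o["grip_width"])
i=c["frame"][:,:,::-1];cv2.imwrite("pics/w7.png",i);cv2.imwrite("pics/w7a.png",cv2.resize(i[85:160,280:355],None,fx=8,fy=8,interpolation=cv2.INTER_CUBIC))
t=viewer.read_camera("top")["frame"][130:240,245:355,::-1];cv2.imwrite("pics/t7.png",cv2.resize(t,None,fx=5,fy=5))
s=viewer.read_camera("side")["frame"][130:240,270:395,::-1];cv2.imwrite("pics/s7.png",cv2.resize(s,None,fx=5,fy=5))
E
```

```text
time_s: 20.0
tool_pos: [0.564, 0.1359, 0.101]
tool_rot: [-179.9, -0.2, -14.5]
force: [6.7, 0.4, 0.3]
grip_width: 0.0207
[0.56395692 0.13588741 0.10096025] [6.68637567 0.43768351 0.30538031] 0.020738310067726876
```

View pics/w7a.png

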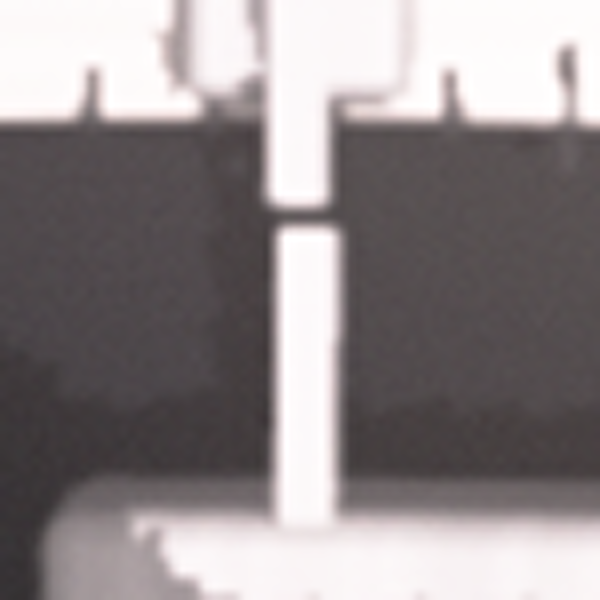

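View pics/s7.png

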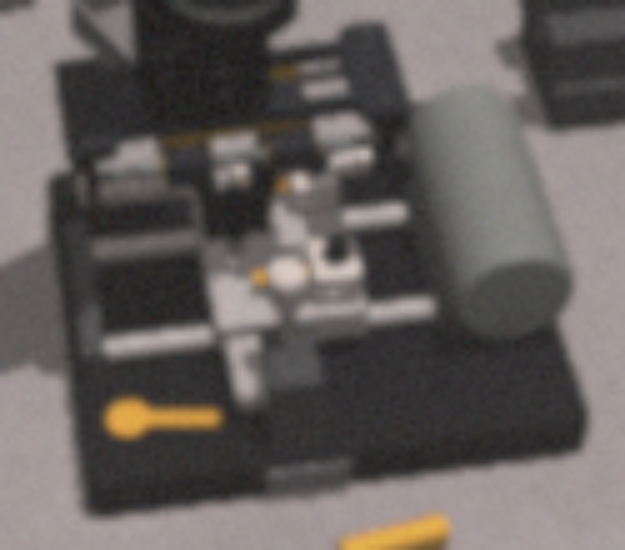

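View pics/t7.png

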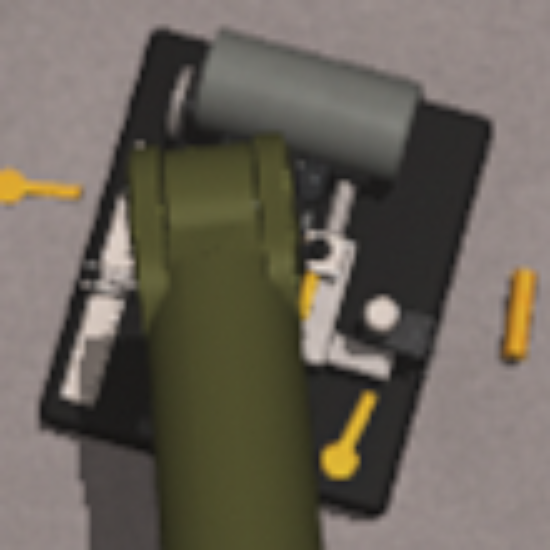

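The remaining offset is about 0.5 mm. The lock knob's top at side pixel (328,184) corresponds to z≈0.157, so the pin is still up, and nothing else looks disturbed. Handing in.

```bash
python3 - <<'E'
from cell import env
o=env.get_obs();print(o["time_s"],o["force"],o["joint_velocities"].round(2));print(env.sign_off())
E
```

```text
20.15 [ 6.70585464e+00 -3.35376213e-03  1.78990245e-01] [ 0.01 -0.05  0.04  0.08  0.01 -0.05 -0.05]
the job is handed in; nothing more can be done
None
```

I pulled the lock pin up to its stop and released it. I then pulled the carriage out about 37 mm by its knob and handed in at 20.2 s, still gripping it lined up with the index. No verdict was reported.

**Pin:** While I pulled, the force rose to about 31 N with almost no further movement, so it was at the stop. The tool itself rose only about 19 mm of the pin's 20 mm. Before the carriage pull, the wrist view put the knob's top at about 157 mm, 20 mm above where it started. The last side view still showed it there.

**Carriage:** In the last wrist picture the pointer was about 0.5 mm short of the index, against the 4 mm allowed. The measured pull on the tool was a steady 6.7 N, which matches the spring, and the arm was at rest.

**Index and things lying around:** The index looked unmoved, and nothing near the machine looked disturbed in the pictures. I did not re-measure each item.

**Disagreements:** Closed on the knobs, the gripper read about 22 mm on the lock knob and 21 mm on the pull knob, against 24 and 22 mm in the text. The views put the pull knob 1–3 mm apart, and neither affected the grasp.

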